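# Rock two cover plates on the glass plate and case the flat one

## Robot

A 7-joint arm with a two-finger parallel gripper is mounted at the origin on a cart in front of the work surface, level with it; the furniture and walls round the work are solid. World frame = base frame: x ahead of the robot, y to its left, z up, the work surface at z = 0. Lengths are in m, angles in degrees, forces in N, time in s.
With the tool pointing down it reaches from about 0.35 to 0.9 m from the base axis. Payload 19.9 kg.
Tool frame: the origin (TCP) lies between the finger pads; the fingertips stand 19 mm ahead of it and the grasp point (between the pads) is the TCP; z points along the fingers, y is the direction in which the jaws open and shut (so a half turn about z gives the same grasp; the last joint's range is limited). The gripper opens to 85 mm and grips with 20 to 120 N. Pads are 22 mm wide; open, the fingers measure 114 mm over their backs; the gripper's body (76 mm by 85 mm) begins 54 mm behind the grasp point. The pads swing forward as they close: fully open they stand 13 mm farther back than shut.
Start: joints at [67.351, 23.915, -0.59, 92.452, 0.269, 63.638, -3.037], TCP at [0.217, -0.586, 0.25] pointing down, gripper open.
Joint ranges: [-161.28, 161.28], [-22.2, 115.67], [-73.04, 71.86], [3.21, 147.25], [-68.34, 248.33], [10.77, 114.83], [-161.83, 161.83]. Speed limits (degrees/s): [108.29, 108.29, 136.94, 136.94, 172.46, 172.46, 172.46].

## Interface

Orientations are given as a 3x3 rotation matrix whose columns are the frame's x, y, z axes.
In Python, from plant import telemetry, cams, ticket gives the robot as it stands.
- The arm moves only by the shell command python3 -m creep 'ROWS' [FORCE]. ROWS is JSON, a list of rows, each a list of 5 numbers: the shift along the tool's x, y, z in cm, then the turn about the tool's z in rad, then the closure in counts, from 0 (fully open) to 255 (shut). A call has 1 to 12 rows; each row shifts and turns the pose as measured when the row begins, along the tool's axes as they then stand; what a row does not reach is not made up. A row lasts 1/8 s, in which the tool goes at most 62.5 mm and 10.7 degrees, less where a joint would pass 70% of its speed; a pose out of reach is approached as far as the arm can. A call with a gripper value outside its range is refused whole. The fingers move at their own pace and stop on an object; FORCE is the grip in N (left out, the last holds). Time passes only in rows, so rows that do not move let the fingers close. It gives the time, the measured TCP pose, the force and the opening at its end, in the units of the state.
- telemetry.read_state(): the state, without advancing time (a new reading comes with each control period).
- cams.get_image(name): name is "side" or "top"; returns the picture (480x640x3 uint8, blue, green, red); there is no depth.
- cams.camera_model(name): a dict with "fovy" (degrees; the focal length in pixels is half the picture's height over the tangent of half this angle, whatever the lens; pixels are square), "cx", "cy" (the principal point, pixels), "dist_coeffs" ([k1, k2, p1, p2, k3] as OpenCV has them; the pictures are not rectified), "eye" and "rotation" of the camera in the world. Camera axes: x right, y down, z forward; pixel columns grow to the right and rows downward; lengths in m; the calibration is good to about 2 mm. A picture is of the moment at which its call begins. camera_model takes no time and is no camera call.
- ticket.close_job(): hands the job in, once; it reports no verdict.
The state is a dict: "time_s": time; "joints": joint angles; "dq": joint speeds; "tau": joint torques, N m; "eef_pos": TCP position; "tcp_rot": TCP orientation; "contact_force": force on the tool from outside, world axes, zero at the start; "moment": the same for the moment, N m; "opening": finger opening in m.
Only numpy, scipy, OpenCV 4.12 (cv2) and the standard library are available. Lean on these libraries where they do the work, as an engineer would, in place of code of your own. Each camera call takes 0.05 s, during which the arm holds its last target.

## Task

One of the two steel cover plates on the glass plate is warped. Press gently down on their ends in turn until you have made the warped one rock (it tips when its raised end is pressed), and let it settle back: it stays on the glass. Then lift the flat one by its knob, set it down flat on the floor of the open wooden case, let go, and close the lid fully, leaving the other things on the table where they are.

Things in the scene. Friction and masses are not known exactly. Their poses are not given: they have to be found in the camera images.
- glass: flat greenish ground-glass plate, fixed to the table, 292 mm along its x, 150 mm along its y, 6 mm thick; origin at the centre of its underside. Its top is the reference surface, 6 mm above the table.
- cover_1_knob (a point): a point on the round dark steel knob (head 18 mm across) in the middle of a steel cover plate that lies on the glass. The plate is 100 mm long, 62 mm wide, 5 mm thick, 0.35 to 0.6 kg. The point is on the knob's axis at mid-height of its head, 20.5 mm above the plate's underside; the knob's top is 27 mm above it. Axes: x along the plate, y across, z up.
- cover_2_knob (a point): the same point on the knob of the other steel cover plate, of the same size and with the same axes
- cover_1: the cover plate of cover_1_knob; origin at the centre of its underside. Either plate may be the warped one, and they lie turned any way: the warped one is flat from one end to 18 mm past its middle; from there the other end (+x or -x, not known) is bent up, about 5 mm at the edge. The flat plate does not tip wherever it is pressed.
- cover_2: the cover plate of cover_2_knob; origin at the centre of its underside. At rest the warped plate, too, is level. A finger meets the raised end 3 to 5 mm higher than a flat one, and 3 to 5 N down there, 38 to 42 mm from the middle, tips the whole plate by about 0.16 rad until that end meets the glass; it falls back level when let go.
- case_in (a point): centre of the inner floor (6 mm above the table) of a plain wooden case fixed to the table. Inside it measures 148 mm along its x, 103 mm along its y and is 38 mm deep; walls 6 mm; its rim stands 44 mm above the table. Axes: x from the front to the hinge side, y across, z up. A plate must lie with its length along the case's x, either way round, to fit flat.
- case_lid_hinge (a point): middle of the lid's hinge line, which runs along the case's y on the rim of the wall away from the robot (case +x). The lid is a plain wooden board 8 mm thick, 160 mm from hinge to free edge and 115 mm wide, without a handle.
- case_lid (a joint): lid angle in rad: 0 closed, about 1.57 upright, more leans away from the robot. A stiff hinge holds the lid at any angle; pushing its back near the free edge toward the robot, then down, closes it with a few newtons.
- tin: white lidded tin, 57 mm across, 38 mm high; bystander; origin at the centre of its underside
- groover: slim brass grooving tool, 111 mm long; bystander; origin at its underside
- dish: shallow white dish, 117 mm across, 17 mm high; bystander; origin at its underside
- bottle: white squeeze bottle, 54 mm across, 158 mm high; bystander; origin at its underside

How it is judged (in metres and radians):
On the way, in this order (a step that is already met when the one before it is completed fails the run):
1. the warped plate is rocked on the glass by pressing its raised end with the fingers (angle between cover_2's own z axis and vertical between 0.08 and 0.25 rad and contact force between the fingers and cover_2 above 0.3 N and z of cover_2_knob in the frame of glass between 0.02 and 0.036 m and x of cover_2_knob in the frame of glass between -0.13 and 0.13 m and y of cover_2_knob in the frame of glass between -0.07 and 0.07 m), for 0.1 s.
2. the flat plate is lowered to the case floor, level, with the fingers still on it (x of cover_1_knob in the frame of case_in between -0.035 and 0.035 m and y of cover_1_knob in the frame of case_in between -0.03 and 0.03 m and z of cover_1_knob in the frame of case_in below 0.036 m and angle between cover_1's own z axis and vertical below 0.15 rad and contact force between the fingers and cover_1 above 0.3 N), for 0.02 s.
3. the flat plate lies flat and released in the case, the lid still open (x of cover_1_knob in the frame of case_in between -0.035 and 0.035 m and y of cover_1_knob in the frame of case_in between -0.03 and 0.03 m and z of cover_1_knob in the frame of case_in below 0.025 m and angle between cover_1's own z axis and vertical below 0.05 rad and contact force between the fingers and cover_1 below 0.1 N and value of joint case_lid above 1 rad), for 0.1 s.
At the end, for the whole second after the job is handed in: The flat plate lies flat on the case floor (within 0.05 rad), the lid is closed (below 0.05 rad), the warped plate lies level at rest on the glass plate (within 0.03 rad, its knob over the glass), and nothing moves (x of cover_1_knob in the frame of case_in between -0.035 and 0.035 m and y of cover_1_knob in the frame of case_in between -0.03 and 0.03 m and z of cover_1_knob in the frame of case_in below 0.025 m and angle between cover_1's own z axis and vertical below 0.05 rad and value of joint case_lid below 0.05 rad and z of cover_2_knob in the frame of glass between 0.02 and 0.036 m and x of cover_2_knob in the frame of glass between -0.13 and 0.13 m and y of cover_2_knob in the frame of glass between -0.07 and 0.07 m and angle between cover_2's own z axis and vertical below 0.03 rad and linear speed of each of cover_1, cover_2 below 0.02 m/s); the robot touches nothing.
It fails at once if a plate is pressed hard onto the glass (over 150 N) (contact force between any of cover_1, cover_2 and glass above 150 N).
It fails at once if the warped plate is lifted off the glass or pushed off it (z of cover_2_knob in the frame of glass above 0.045 m or z of cover_2_knob in the frame of glass below 0.015 m).
It fails at once if a bystander is moved by more than 30 mm (distance of any of tin, groover, dish, bottle from where it was at the start of the episode above 0.03 m).
It also fails if it takes over 72 s, if anything falls off the work surface, if the arm or the gripper's body presses on something with over 40 N, if the wrist force passes 120 N, or if a joint passes its speed limit or range.

## Working session

There is one attempt and no reset: what is moved stays moved. The work goes in short steps, Python scripts to look and compute and a shell command to move; the robot and the scene stay as the last step left them, time stands still between calls to the robot, and variables do not carry over. Pictures are saved under pics/ and viewed, and the job is handed in when it is done.

```bash
mkdir -p pics; ls; python3 - <<'E'
from plant import telemetry, cams
import cv2
s=telemetry.read_state()
print({k:s[k] for k in ('time_s','eef_pos','tcp_rot','contact_force','opening')})
for n in('side','top'):
    cv2.imwrite(f'pics/{n}0.png',cams.get_image(n)); print(cams.camera_model(n))
E
```

```text
pics
{'time_s': 0.0, 'eef_pos': array([ 0.21641521, -0.58597682,  0.24966012]), 'tcp_rot': array([[ 9.38059326e-01,  3.46474285e-01, -5.19696297e-04],
       [ 3.46474662e-01, -9.38058642e-01,  1.13680072e-03],
       [-9.36333860e-05, -1.24644812e-03, -9.99999219e-01]]), 'contact_force': array([-0.40042618,  0.00386272, -0.07220015]), 'opening': 0.08523043577635803}
{'fovy': 42.79943173844385, 'cx': 319.46394513692644, 'cy': 242.22963572420696, 'dist_coeffs': array([-0.2010244,  0.       ,  0.       ,  0.       ,  0.       ]), 'eye': array([0.36642452, 1.75402026, 0.72439671]), 'rotation': array([[-0.99499826, -0.00976549,  0.09941378],
       [-0.09651897,  0.35043075, -0.93160205],
       [-0.0257401 , -0.93653773, -0.34962054]])}
{'fovy': 48.88221670195292, 'cx': 321.4427299129726, 'cy': 241.41291175515883, 'dist_coeffs': array([-0.16071191,  0.        ,  0.        ,  0.        ,  0.        ]), 'eye': array([ 0.33016444, -0.01078933,  1.26411317]), 'rotation': array([[ 0.00978102, -0.98342195,  0.18106793],
       [-0.9996382 , -0.00507905,  0.02641345],
       [-0.02505592, -0.18126077, -0.98311583]])}
```

View pics/top0.png

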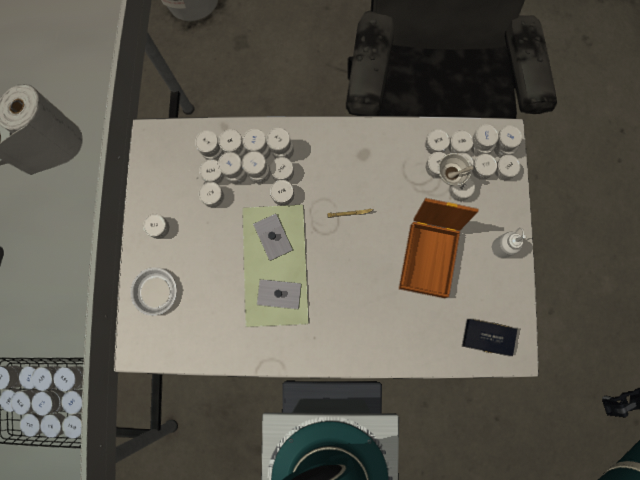

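View pics/side0.png

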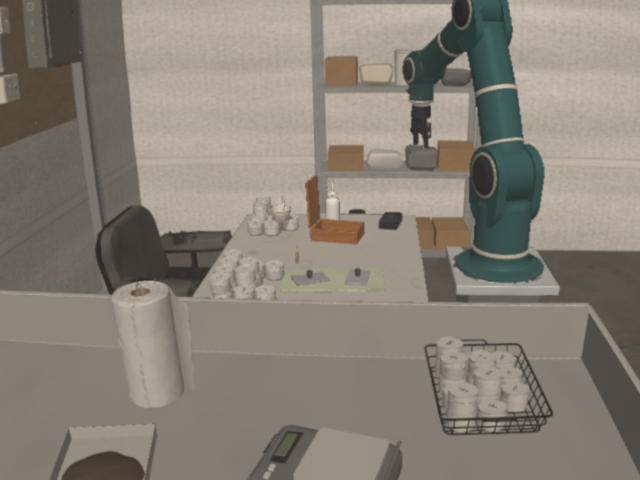

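Top view: glass at about (275,265) with plates at (273,236) and (279,293). The open case is at (432,258) with its lid leaning back, the groover at (350,212) and the gripper at (622,400). Next I measure.

```bash
cat > h.py <<'E'
import numpy as np, cv2
from plant import cams, telemetry
def K(m):
    f=240/np.tan(np.radians(m['fovy'])/2); return np.array([[f,0,m['cx']],[0,f,m['cy']],[0,0,1]])
def cast(n,px,z):
    m=cams.camera_model(n); u=cv2.undistortPoints(np.array(px,float).reshape(-1,1,2),K(m),m['dist_coeffs']).reshape(-1,2)
    d=np.c_[u,np.ones(len(u))]@np.array(m['rotation']).T
    e=np.array(m['eye']); return e+d*((z-e[2])/d[:,2])[:,None]
def proj(n,P):
    m=cams.camera_model(n); R=np.array(m['rotation']).T
    return cv2.projectPoints(np.array(P,float).reshape(-1,1,3),cv2.Rodrigues(R)[0],-R@m['eye'],K(m),m['dist_coeffs'])[0].reshape(-1,2)
E
python3 - <<'E'
from h import *
a=cv2.imread('pics/top0.png')
c=a[190:340,225:495]; cv2.imwrite('pics/tz.png',cv2.resize(c,None,fx=2.96,fy=2.96,interpolation=cv2.INTER_CUBIC))
b=cv2.imread('pics/side0.png')
c=b[170:300,230:440]; cv2.imwrite('pics/sz.png',cv2.resize(c,None,fx=3.8,fy=3.8,interpolation=cv2.INTER_CUBIC))
for p in [(273,215),(273,245),(262,235),(275,236),(265,294),(280,294),(250,280),(425,260),(447,215)]: print(p,a[p[1],p[0]],cv2.cvtColor(a,cv2.COLOR_BGR2HSV)[p[1],p[0]])
E
```

```text
(273, 215) [134 135 138] [  8   7 138]
(273, 245) [117 119 123] [ 10  12 123]
(262, 235) [121 124 128] [ 13  14 128]
(275, 236) [30 29 28] [105  17  30]
(265, 294) [130 133 136] [ 15  11 136]
(280, 294) [53 51 49] [105  19  53]
(250, 280) [129 166 161] [ 34  57 166]
(425, 260) [ 31  77 140] [ 13 199 140]
(447, 215) [13 34 64] [ 12 203  64]
```

View pics/tz.png

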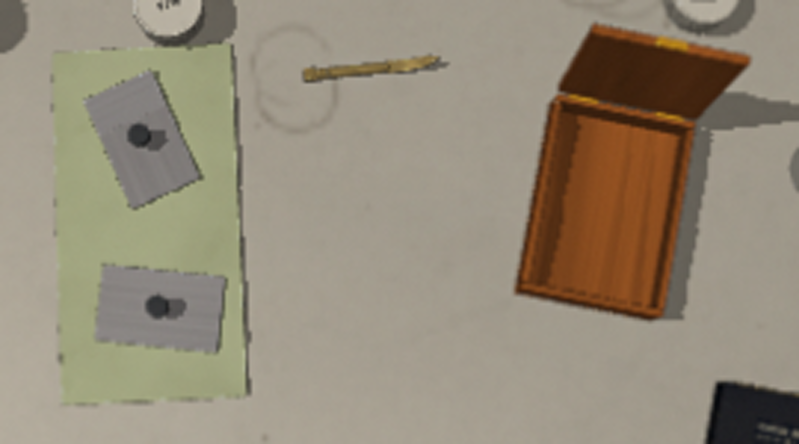

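View pics/sz.png

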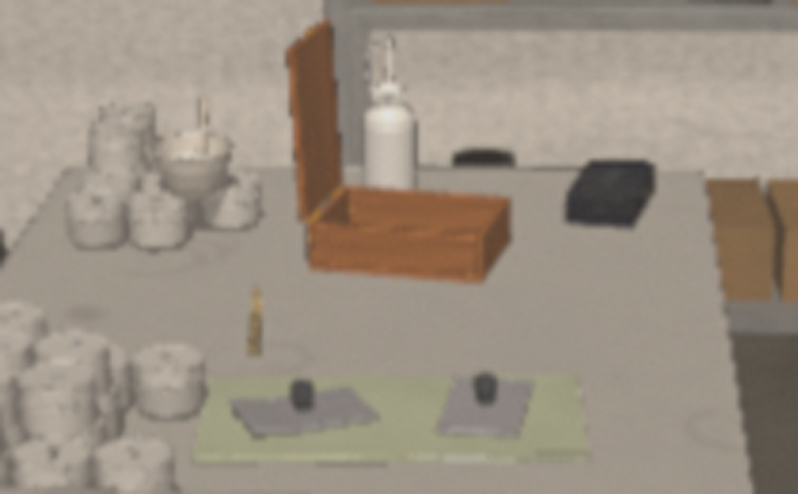

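```bash
python3 - <<'E'
from h import *
a=cv2.imread('pics/top0.png'); h=cv2.cvtColor(a,cv2.COLOR_BGR2HSV)
m=((h[...,1]<38)).astype(np.uint8); r=np.zeros_like(m); r[209:322,249:303]=1; m&=r
cs=cv2.findContours(m,cv2.RETR_EXTERNAL,cv2.CHAIN_APPROX_NONE)[0]
for c in cs:
    if cv2.contourArea(c)<300: continue
    P=cast('top',c.reshape(-1,2),0.011)[:,:2]
    rc=cv2.minAreaRect((P*1000).astype(np.float32)); print('plate',rc, cv2.boundingRect(c)); print(cv2.boxPoints(rc).round(1).tolist())
    mm=np.zeros_like(m); cv2.drawContours(mm,[c],-1,1,-1)
    k=(h[...,2]<62)&(mm>0); ys,xs=np.nonzero(k); print('knobpx',xs.mean(),ys.mean(),len(xs), cast('top',[(xs.mean(),ys.mean())],0.0265))
# glass
g=((h[...,0]>25)&(h[...,0]<45)&(h[...,1]>40)).astype(np.uint8); g[:,:235]=0;g[:,320:]=0
c=max(cv2.findContours(g,cv2.RETR_EXTERNAL,cv2.CHAIN_APPROX_NONE)[0],key=cv2.contourArea)
print('glass',cv2.minAreaRect((cast('top',c.reshape(-1,2),0.006)[:,:2]*1000).astype(np.float32)))
# side knobs
b=cv2.imread('pics/side0.png'); hb=cv2.cvtColor(b,cv2.COLOR_BGR2HSV)
k=(hb[...,2]<75).astype(np.uint8); k[:265]=0;k[285:]=0;k[:,:295]=0;k[:,375:]=0
n,l,st,ce=cv2.connectedComponentsWithStats(k)
for i in range(1,n):
    if st[i][4]>10: print('sideknob',ce[i],st[i],cast('side',[ce[i]],0.0265))
# case from zoom px: rim outer corners
Z=lambda p:(np.array(p)+.5)/2.96-.5+np.array([225,190])
rim=Z([(556,97),(694,122),(663,319),(516,292)]); C=cast('top',rim,0.044); print('rim',C.round(4),C.mean(0)); print(np.linalg.norm(np.diff(C[:,:2],axis=0),axis=1))
fl=Z([(575,105),(686,128),(658,310),(540,290)])
d=C[0]+C[1]-C[2]-C[3]; print('yaw case x',np.degrees(np.arctan2(d[1],d[0])))
# lid free edge
L=Z([(596,24),(750,57)]); 
for z in(.18,.2,.21): print(z,cast('top',L,z).round(4).tolist())
print(proj('side',[[*C[:,:2].mean(0),.044]]))
E
```

```text
plate ((433.7215270996094, 124.00354766845703), (100.1611099243164, 61.809932708740234), 84.80831146240234) (257, 279, 44, 30)
[[398.3999938964844, 76.9000015258789], [460.0, 71.30000305175781], [469.0, 171.10000610351562], [407.5, 176.6999969482422]]
knobpx 278.05405405405406 293.13513513513516 37 [[0.43385314 0.12335739 0.0265    ]]
plate ((572.8468017578125, 142.0989532470703), (100.87398529052734, 62.880828857421875), 25.754968643188477) (253, 214, 39, 46)
[[513.7999877929688, 148.5], [541.0999755859375, 91.9000015258789], [631.9000244140625, 135.6999969482422], [604.5999755859375, 192.3000030517578]]
knobpx 271.9024390243902 235.26829268292684 41 [[0.57247521 0.14145479 0.0265    ]]
glass ((505.40716552734375, 136.0511932373047), (293.1367492675781, 151.39846801757812), 3.567308187484741)
rim [[ 0.6017 -0.1932  0.044 ]
 [ 0.5819 -0.3041  0.044 ]
 [ 0.4244 -0.2741  0.044 ]
 [ 0.4454 -0.1586  0.044 ]] [ 0.51335683 -0.23254051  0.044     ]
[0.11267676 0.16035918 0.11739445]
yaw case x -11.626840265260226
0.18 [[0.6253, -0.2031, 0.18], [0.6019, -0.3144, 0.18]]
0.2 [[0.6199, -0.1996, 0.2], [0.5969, -0.3088, 0.2]]
0.21 [[0.6171, -0.1978, 0.21], [0.5944, -0.306, 0.21]]
[[337.81894389 224.6568522 ]]
```

```bash
python3 - <<'E'
from h import *
b=cv2.imread('pics/side0.png'); x0,y0,s=290,260,8
c=cv2.resize(b[y0:y0+35,x0:x0+95],None,fx=s,fy=s,interpolation=cv2.INTER_CUBIC)
for q in ([[513.8,148.5],[541.1,91.9],[631.9,135.7],[604.6,192.3]],[[398.4,76.9],[460,71.3],[469,171.1],[407.5,176.7]]):
    for z,col in((.011,(0,255,0)),(.016,(0,0,255))):
        P=proj('side',[[x/1000,y/1000,z] for x,y in q]); 
        cv2.polylines(c,[np.int32((P-[x0,y0]+.5)*s)],True,col,1)
cv2.imwrite('pics/sw.png',c)
E
```

```text
(no output)
```

View pics/sw.png

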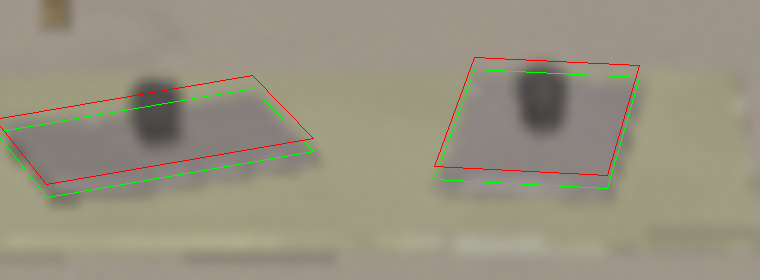

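```bash
cat > to.py <<'E'
# usage: to.py x y z [yaw deg] -> shift in tool axes (cm), turn (rad)
import sys
from h import *
v=[float(t) for t in sys.argv[1:]]; s=telemetry.read_state(); R=np.array(s['tcp_rot'])
print('shift cm',((np.array(v[:3])-s['eef_pos'])@R*100).round(2), 't',s['time_s'])
yaw=np.degrees(np.arctan2(R[1,0],R[0,0])); print('yaw',yaw.round(2),'j7',s['joints'][6].round(1),'pos',np.array(s['eef_pos']).round(4),'tilt',R[2].round(4))
if len(v)>3: print('turn rad',-np.radians((v[3]-yaw+180)%360-180).round(3))
E
python3 -m creep '[[4.4,-4.0,0,0,255],[4.4,-4.0,0,0,255],[4.4,-4.0,0,0,255],[4.4,-4.0,0,0,255],[4.4,-4.0,0,0,255],[4.4,-4.0,0,0,255],[4.4,-4.0,0,0,255],[4.4,-4.0,0,0,255],[4.4,-4.0,0,0,255],[4.4,-4.0,0,0,255],[4.4,-4.0,0,0,255],[4.4,-4.0,0,0,255]]' 30
python3 to.py .6085 .1588 .25 25.75
```

```text
time_s: 1.6
eef_pos: [0.5526, 0.0636, 0.2481]
tcp_rot: [[0.941, 0.339, -0.002], [0.339, -0.941, 0.001], [-0.002, -0.001, -1.0]]
contact_force: [1.2, -1.1, 0.4]
opening: 0.0001
shift cm [ 8.48 -7.06 -0.19] t 1.6
yaw 19.8 j7 -88.1 pos [0.5526 0.0636 0.2481] tilt [-0.0018 -0.0014 -1.    ]
turn rad -0.104
```

```bash
python3 -m creep '[[4.2,-3.5,0,0,255],[4.2,-3.5,0,0,255],[0,0,5,-0.1,255],[0,0,5,0,255],[0,0,5,0,255],[0,0,3,0,255],[0,0,0,0,255]]'
python3 to.py .6085 .1588 .045 25.75
```

```text
time_s: 2.48
eef_pos: [0.6086, 0.1672, 0.0607]
tcp_rot: [[0.898, 0.439, -0.005], [0.439, -0.898, 0.003], [-0.003, -0.004, -1.0]]
contact_force: [-0.5, 0.8, 0.6]
opening: 0.0003
shift cm [-0.37  0.75  1.56] t 2.475
yaw 26.05 j7 -97.9 pos [0.6086 0.1672 0.0607] tilt [-0.0031 -0.0044 -1.    ]
turn rad 0.005
```

```bash
python3 -m creep '[[-0.35,0.75,0.8,0,255],[0,0,0.8,0,255],[0,0,0,0,255]]'
python3 to.py .6085 .1588 .033 25.75
```

```text
time_s: 2.85
eef_pos: [0.6102, 0.1583, 0.0467]
tcp_rot: [[0.899, 0.439, -0.001], [0.439, -0.899, 0.003], [0.0, -0.003, -1.0]]
contact_force: [-0.3, 0.1, 0.5]
opening: 0.0
shift cm [-0.13 -0.12  1.37] t 2.85
yaw 26.01 j7 -97.7 pos [0.6102 0.1583 0.0467] tilt [ 3.0e-04 -3.4e-03 -1.0e+00]
turn rad 0.005
```

```bash
python3 -m creep '[[0,0,0.4,0,255],[0,0,0.4,0,255],[0,0,0,0,255]]'
python3 to.py .6085 .1588 .033 25.75
```

```text
time_s: 3.22
eef_pos: [0.6108, 0.1586, 0.0393]
tcp_rot: [[0.899, 0.438, 0.001], [0.438, -0.899, 0.004], [0.002, -0.003, -1.0]]
contact_force: [0.2, -0.1, -0.2]
opening: 0.0001
shift cm [-0.2  -0.12  0.63] t 3.225
yaw 26.01 j7 -97.9 pos [0.6108 0.1586 0.0393] tilt [ 0.0021 -0.003  -1.    ]
turn rad 0.005
```

Now small steps down, one at a time.

```bash
python3 -m creep '[[-0.2,-0.1,0.3,0,255],[0,0,0.1,0,255],[0,0,0,0,255]]'|egrep 'pos|force'
python3 -m creep '[[0,0,0.15,0,255],[0,0,0,0,255]]'|egrep 'pos|force'
```

```text
eef_pos: [0.6084, 0.1588, 0.0353]
contact_force: [-0.5, -1.2, 2.8]
eef_pos: [0.6087, 0.159, 0.034]
contact_force: [-1.3, -0.7, 2.5]
```

```bash
for i in 1; do python3 -m creep '[[0,0,0.15,0,255],[0,0,0,0,255]]'|egrep 'pos|force'; done
python3 -m creep '[[0,0,0.15,0,255],[0,0,0,0,255]]'|egrep 'pos|force'
python3 - <<'E'
from h import *
b=cams.get_image('side')[250:310,280:390]; cv2.imwrite('pics/p1.png',cv2.resize(b,None,fx=7,fy=7,interpolation=cv2.INTER_CUBIC))
E
```

```text
eef_pos: [0.609, 0.1591, 0.0326]
contact_force: [-0.4, 0.6, 1.6]
eef_pos: [0.6092, 0.1592, 0.0311]
contact_force: [0.3, 0.2, 1.9]
```

View pics/p1.png

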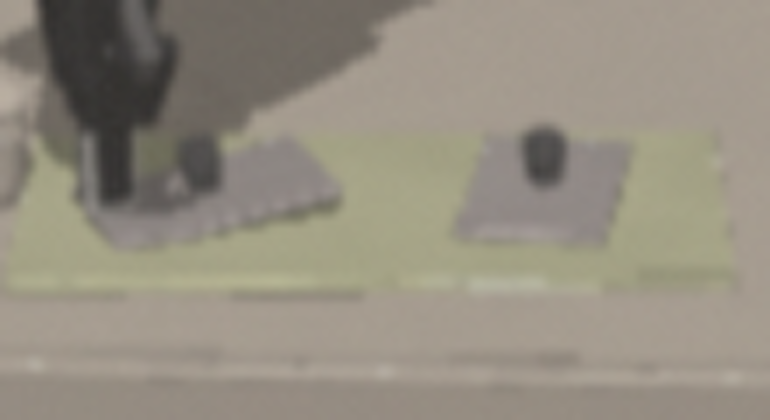

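Plate A is tipping under the left (+x) end: its right end at (340,200) is off the glass. I press on until it bottoms.

```bash
for i in 1; do python3 -m creep '[[0,0,0.15,0,255],[0,0,0,0,255]]'|egrep 'pos|force'; done
python3 -m creep '[[0,0,0.15,0,255],[0,0,0,0,255]]'|egrep 'pos|force'
python3 - <<'E'
from h import *
b=cams.get_image('side')[250:310,280:390]; cv2.imwrite('pics/p2.png',cv2.resize(b,None,fx=7,fy=7,interpolation=cv2.INTER_CUBIC))
E
```

```text
eef_pos: [0.6093, 0.1593, 0.0301]
contact_force: [-1.1, -0.5, 5.5]
eef_pos: [0.6093, 0.1593, 0.0303]
contact_force: [-1.5, -0.0, 3.4]
```

View pics/p2.png

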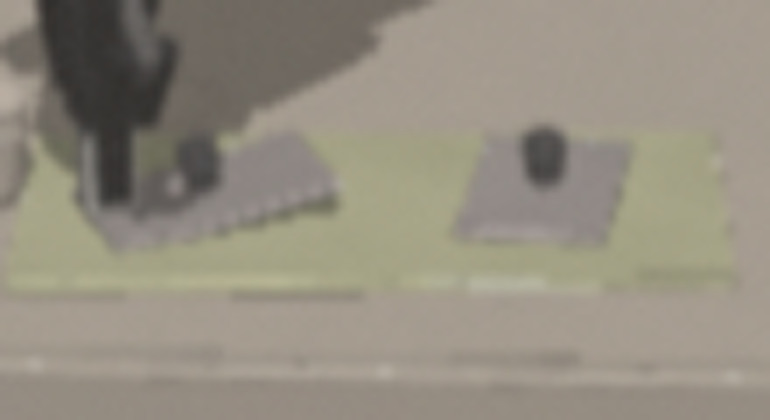

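```bash
python3 -m creep '[[0,0,0.3,0,255],[0,0,0.15,0,255],[0,0,0.1,0,255]]'|egrep 'pos|force'
python3 - <<'E'
from h import *
b=cams.get_image('side')[250:310,280:390]; cv2.imwrite('pics/p3.png',cv2.resize(b,None,fx=7,fy=7,interpolation=cv2.INTER_CUBIC))
E
```

```text
eef_pos: [0.6094, 0.1594, 0.0301]
contact_force: [-5.7, -1.7, 16.0]
```

View pics/p3.png

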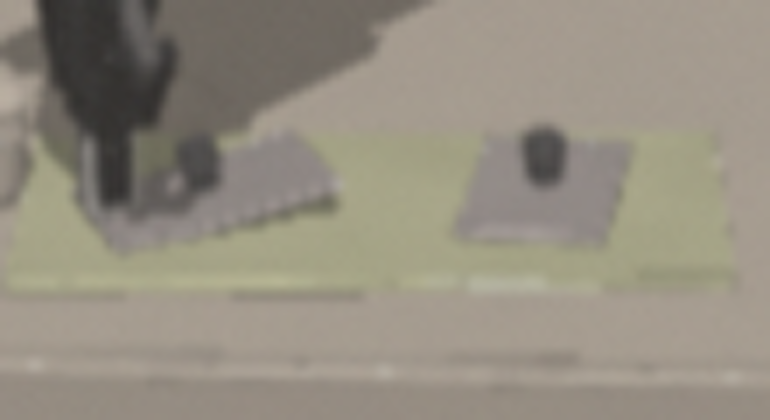

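Bottomed with 16 N: plate A is warped and clearly rocked. Now I release it and go to plate B.

```bash
python3 -m creep '[[0,0,-0.3,0,255],[0,0,-0.3,0,255],[0,0,-0.5,0,255],[0,0,-3,0,255],[0,0,-3,0,255],[0,0,0,0,255]]'|egrep 'pos|force'
python3 to.py .4338 .1236 .10
python3 - <<'E'
from h import *
b=cams.get_image('side')[250:310,280:390]; cv2.imwrite('pics/p4.png',cv2.resize(b,None,fx=7,fy=7,interpolation=cv2.INTER_CUBIC))
E
```

```text
eef_pos: [0.6084, 0.159, 0.1024]
contact_force: [0.3, -0.8, -1.0]
shift cm [-17.24  -4.48   0.21] t 6.125
yaw 26.02 j7 -96.3 pos [0.6084 0.159  0.1024] tilt [ 1.5e-03  2.0e-04 -1.0e+00]
```

View pics/p4.png

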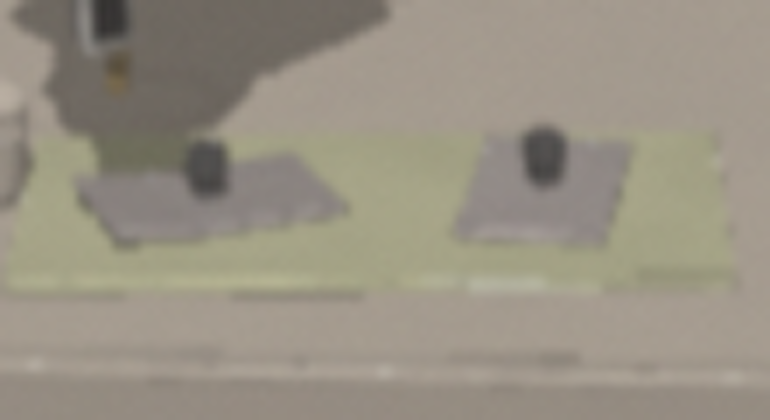

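Plate A fell back level, with its knob upright at (208,168). Moving over plate B's knob.

```bash
python3 -m creep '[[-4.2,-1.1,0,0,110],[-4.2,-1.1,0,0,110],[-4.2,-1.1,0,0,110],[-3.8,-1.0,0,0,110],[0,0,0,0,110],[0,0,0,0,110]]'|egrep 'pos|open'
python3 to.py .4338 .1236 .055
```

```text
eef_pos: [0.4344, 0.1234, 0.0967]
opening: 0.0482
shift cm [-0.02 -0.03  4.17] t 6.925
yaw 25.98 j7 -98.7 pos [0.4344 0.1234 0.0967] tilt [-0.006  -0.0021 -1.    ]
```

```bash
python3 -m creep '[[0,0,2,0,110],[0,0,2,0,110],[0,0,0,0,110]]'|egrep 'pos|open'
python3 to.py .4338 .1236 .032
python3 - <<'E'
from h import *
b=cams.get_image('side')[240:310,290:400]; cv2.imwrite('pics/g1.png',cv2.resize(b,None,fx=7,fy=7,interpolation=cv2.INTER_CUBIC))
b=cams.get_image('top')[220:330,220:330]; cv2.imwrite('pics/g1t.png',cv2.resize(b,None,fx=5,fy=5,interpolation=cv2.INTER_CUBIC))
E
```

```text
eef_pos: [0.4362, 0.124, 0.055]
opening: 0.0484
shift cm [-0.22 -0.06  2.3 ] t 7.3
yaw 25.94 j7 -102.0 pos [0.4362 0.124  0.055 ] tilt [-0.0054 -0.0029 -1.    ]
```

View pics/g1.png

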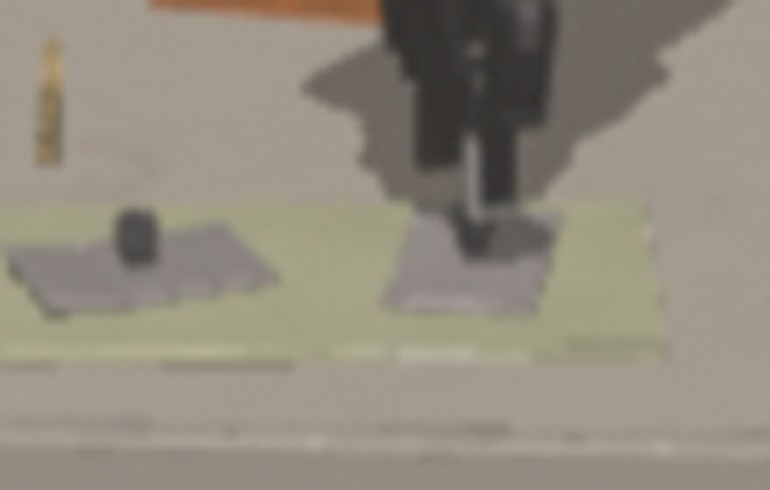

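The knob at (478,240) sits between the two fingers. Descending and closing.

```bash
python3 -m creep '[[-0.2,-0.05,1.0,0,110],[-0.1,0,0.9,0,110],[0,0,0.3,0,110],[0,0,0,0,110]]'|egrep 'pos|open|force'
python3 to.py .4338 .1236 .032
```

```text
eef_pos: [0.4344, 0.1234, 0.0338]
contact_force: [0.6, -1.0, 0.9]
opening: 0.0486
shift cm [-0.04 -0.05  0.18] t 7.9
yaw 25.92 j7 -103.9 pos [0.4344 0.1234 0.0338] tilt [-0.0019 -0.0019 -1.    ]
```

```bash
python3 -m creep '[[0,0,0.1,0,170],[0,0,0,0,200],[0,0,0,0,230],[0,0,0,0,255],[0,0,0,0,255],[0,0,0,0,255]]' 60|egrep 'pos|open|force'
```

```text
eef_pos: [0.4345, 0.1236, 0.0332]
contact_force: [-0.8, 0.3, -1.3]
opening: 0.0155
```

```bash
python3 -m creep '[[0,0,-1,0,255],[0,0,-1,0,255],[0,0,-3,0,255],[0,0,-3,0,255],[0,0,-3,0,255],[0,0,0,0,255]]'|egrep 'pos|open|force'
python3 - <<'E'
from h import *
b=cams.get_image('side')[200:310,270:400]; cv2.imwrite('pics/l1.png',cv2.resize(b,None,fx=5,fy=5,interpolation=cv2.INTER_CUBIC))
b=cams.get_image('top'); cv2.imwrite('pics/l1t.png',b)
E
python3 to.py .5134 -.2325 .13 109.6
```

```text
eef_pos: [0.4341, 0.1232, 0.1491]
contact_force: [0.3, 0.3, -5.1]
opening: 0.0151
shift cm [-8.31 35.47  1.64] t 9.5
yaw 25.95 j7 -94.9 pos [0.433  0.1228 0.1469] tilt [-0.0049 -0.0026 -1.    ]
turn rad -1.46
```

View pics/l1.png

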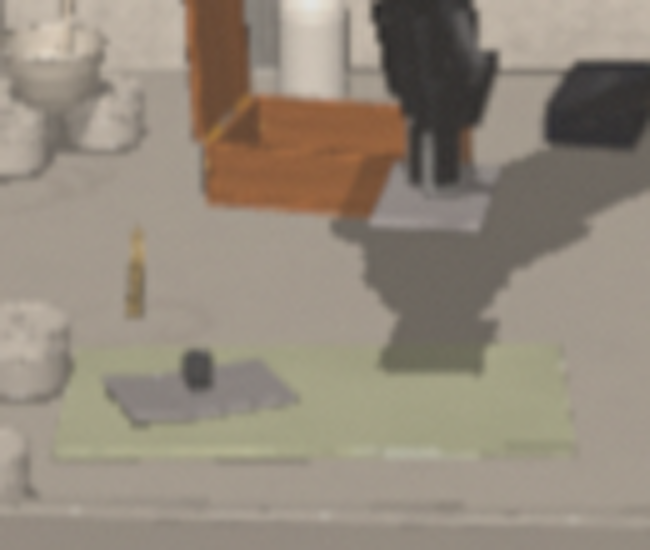

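View pics/l1t.png

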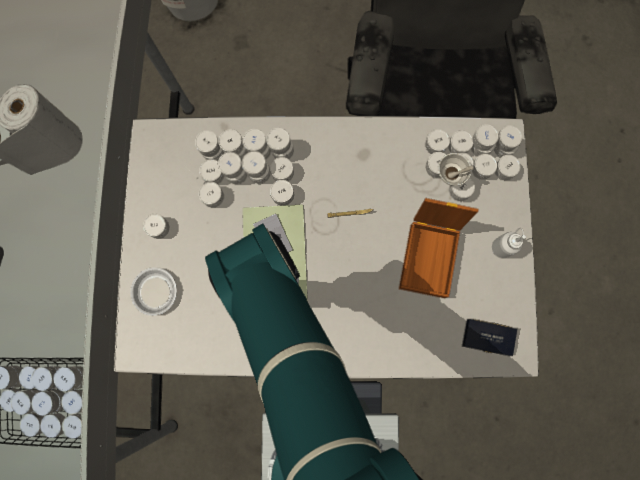

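```bash
python3 -m creep '[[0,0,0,-0.18,255],[0,0,0,-0.18,255],[0,0,0,-0.18,255],[0,0,0,-0.18,255],[0,0,0,-0.18,255],[0,0,0,-0.18,255],[0,0,0,-0.18,255],[0,0,0,-0.18,255],[0,0,0,0,255]]'|egrep 'pos|open|force'
python3 to.py .5134 -.2325 .15 109.6
```

```text
eef_pos: [0.4266, 0.1217, 0.1364]
contact_force: [0.2, -0.8, -4.9]
opening: 0.0153
shift cm [-36.16  -4.7   -1.59] t 10.625
yaw 111.11 j7 -18.4 pos [0.4266 0.1217 0.1364] tilt [ 0.0091 -0.0217 -0.9997]
turn rad 0.026
```

```bash
python3 -m creep '[[-5,-0.7,-0.3,0,255],[-5,-0.7,-0.3,0,255],[-5,-0.7,-0.3,0,255],[-5,-0.7,-0.3,0,255],[-5,-0.7,-0.2,0,255],[-5,-0.7,-0.2,0,255],[-3.5,-0.5,0,0,255],[0,0,0,0,255],[0,0,0,0,255]]'|egrep 'pos|open|force'
python3 to.py .5134 -.2325 .10 109.6
```

```text
eef_pos: [0.4987, -0.2175, 0.1437]
contact_force: [-1.0, 0.8, -4.4]
opening: 0.0148
shift cm [-1.96  1.03  4.32] t 11.75
yaw 108.73 j7 19.2 pos [ 0.4987 -0.2175  0.1437] tilt [ 0.0153 -0.0273 -0.9995]
turn rad -0.015
```

```bash
python3 -m creep '[[-1.0,0.5,1.5,-0.015,255],[-0.9,0.5,1.5,0,255],[0,0,0,0,255]]'|egrep 'pos|open|force'
python3 to.py .5134 -.2325 .085 109.6
python3 - <<'E'
from h import *
b=cams.get_image('side')[170:250,270:400]; cv2.imwrite('pics/c1.png',cv2.resize(b,None,fx=6,fy=6,interpolation=cv2.INTER_CUBIC))
b=cams.get_image('top')[170:320,370:550]; cv2.imwrite('pics/c1t.png',cv2.resize(b,None,fx=4,fy=4,interpolation=cv2.INTER_CUBIC))
E
```

```text
eef_pos: [0.5138, -0.2297, 0.1116]
contact_force: [-0.7, 0.8, -3.7]
opening: 0.0153
shift cm [-0.29 -0.05  2.66] t 12.125
yaw 109.51 j7 18.8 pos [ 0.5138 -0.2297  0.1116] tilt [ 0.0165 -0.0279 -0.9995]
turn rad -0.002
```

View pics/c1.png

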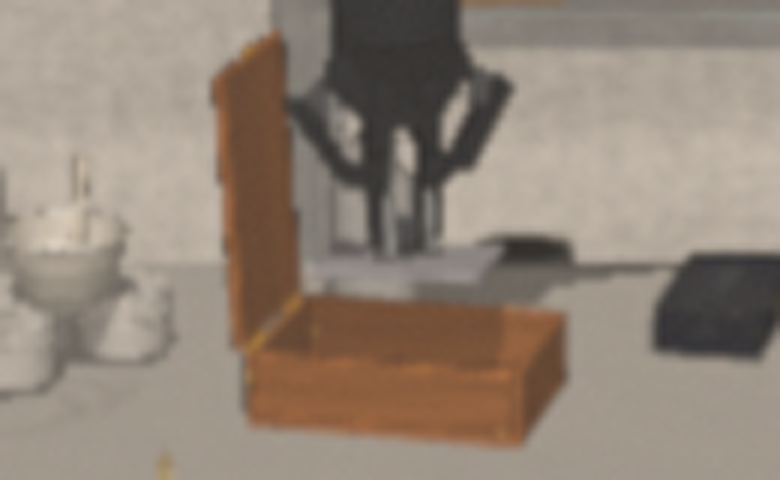

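View pics/c1t.png

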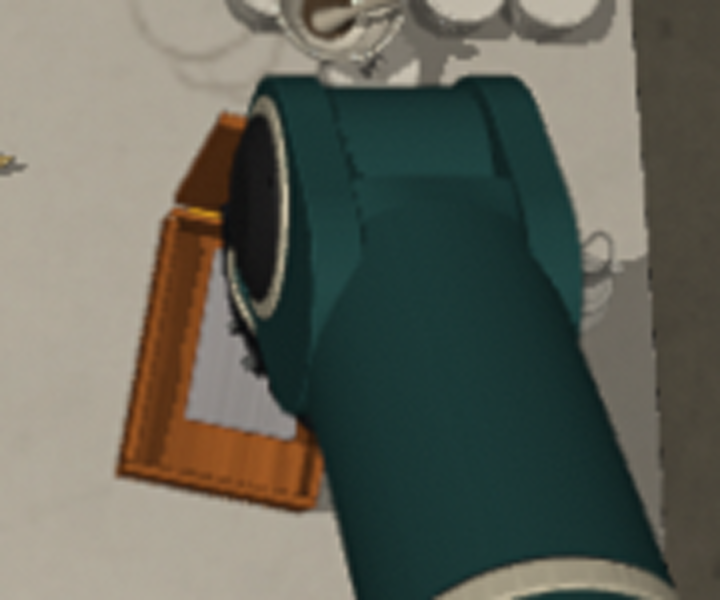

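```bash
python3 - <<'E'
from h import *
b=cams.get_image('side')[60:260,230:430]; cv2.imwrite('pics/c2.png',cv2.resize(b,None,fx=3,fy=3,interpolation=cv2.INTER_CUBIC))
E
```

```text
(no output)
```

View pics/c2.png

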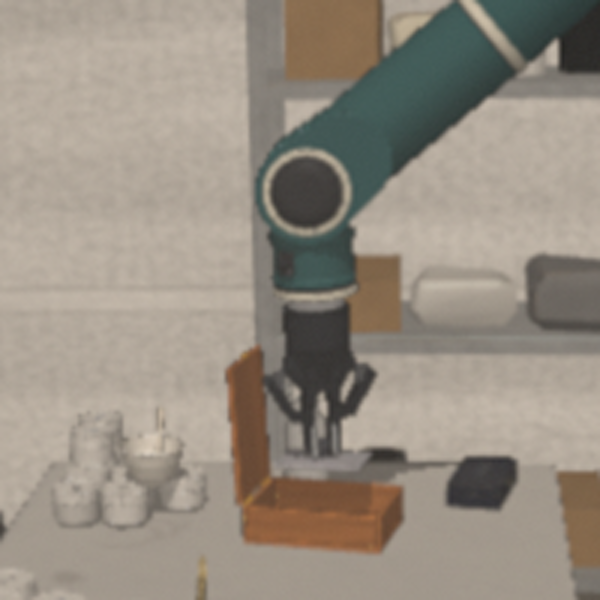

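```bash
python3 -m creep '[[0.2,-0.8,1.0,0,255],[0,0,1.0,0,255],[0,0,0,0,255]]'|egrep 'pos|open|force'
python3 to.py .5056 -.2309 .06 109.6
```

```text
eef_pos: [0.5042, -0.2304, 0.0926]
contact_force: [-0.0, 0.0, -4.6]
opening: 0.0152
shift cm [-0.14  0.2   3.26] t 12.65
yaw 109.54 j7 18.1 pos [ 0.5042 -0.2304  0.0926] tilt [ 0.0142 -0.0265 -0.9995]
turn rad -0.001
```

```bash
python3 -m creep '[[-0.1,0.1,1.5,0,255],[0,0,1.5,0,255],[0,0,0.8,0,255],[0,0,0,0,255]]'|egrep 'pos|open|force'
python3 to.py .5056 -.2309 .034 109.6
python3 - <<'E'
from h import *
b=cams.get_image('side')[120:260,270:400]; cv2.imwrite('pics/c3.png',cv2.resize(b,None,fx=4,fy=4,interpolation=cv2.INTER_CUBIC))
b=cams.get_image('top')[170:320,370:550]; cv2.imwrite('pics/c3t.png',cv2.resize(b,None,fx=4,fy=4,interpolation=cv2.INTER_CUBIC))
E
```

```text
eef_pos: [0.5043, -0.2307, 0.0513]
contact_force: [0.2, 0.5, -5.1]
opening: 0.0147
shift cm [-0.09  0.16  1.73] t 13.15
yaw 109.54 j7 15.9 pos [ 0.5043 -0.2307  0.0513] tilt [ 0.0149 -0.0269 -0.9995]
turn rad -0.001
```

View pics/c3.png

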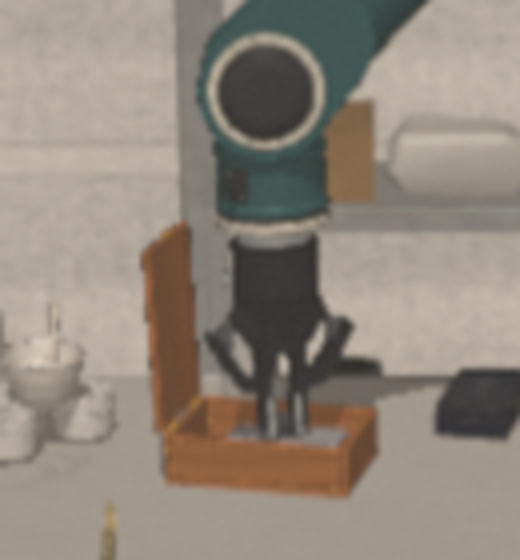

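View pics/c3t.png

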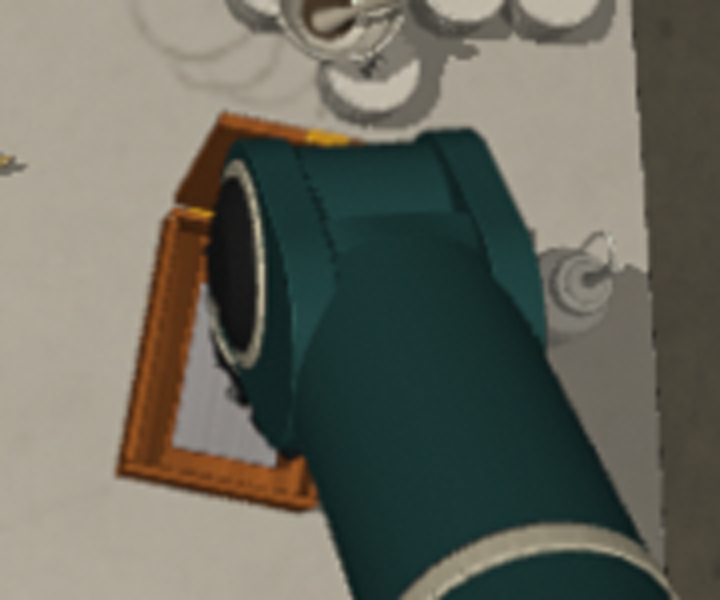

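Plate is inside the walls with margin on its front and left sides, and the lid is clear of the gripper. Lowering gently.

```bash
python3 -m creep '[[0,0.05,0.6,0,255],[0,0.05,0.5,0,255],[0,0,0.3,0,255],[0,0,0,0,255]]'|egrep 'pos|open|force'
python3 -m creep '[[0,0,0.2,0,255],[0,0,0,0,255]]'|egrep 'pos|open|force'
```

```text
eef_pos: [0.5057, -0.2307, 0.0378]
contact_force: [0.2, 0.6, -4.1]
opening: 0.0154
eef_pos: [0.5057, -0.2307, 0.0359]
contact_force: [-0.2, 0.6, -4.7]
opening: 0.015
```

```bash
python3 -m creep '[[0,0,0.2,0,255],[0,0,0,0,255]]'|egrep 'pos|force'
python3 -m creep '[[0,0,0.15,0,255],[0,0,0,0,255]]'|egrep 'pos|force'
```

```text
eef_pos: [0.5058, -0.2308, 0.034]
contact_force: [-1.5, -0.2, -2.0]
eef_pos: [0.5058, -0.2308, 0.0334]
contact_force: [-2.7, 0.8, 0.7]
```

```bash
python3 -m creep '[[0,0,0.05,0,255],[0,0,0,0,180],[0,0,0,0,150],[0,0,0,0,130],[0,0,0,0,130],[0,0,0,0,130]]'|egrep 'pos|force|open'
python3 -m creep '[[0,0,-0.5,0,130],[0,0,-1.5,0,130],[0,0,-4,0,130],[0,0,-4,0,130],[0,0,-5,0,130],[0,0,-5,0,130],[0,0,-5,0,130],[0,0,0,0,255]]'|egrep 'pos|force|open'
```

```text
eef_pos: [0.5065, -0.231, 0.0334]
contact_force: [0.1, 0.4, -0.3]
opening: 0.0416
eef_pos: [0.5132, -0.2299, 0.2983]
contact_force: [-0.0, 0.3, -0.8]
opening: 0.0248
```

Released. Next: turn to align with the lid, move behind it while high, and look.

```bash
python3 -m creep '[[0,0,0,-0.17,255],[0,0,0,-0.17,255],[0,0,0,-0.17,255],[0,0,0,-0.17,255],[0,0,0,-0.17,255],[0,0,0,-0.15,255],[0,0,0,0,255]]'|egrep 'pos|force|open'
python3 to.py .646 -.260 .3 168.4
python3 - <<'E'
from h import *
b=cams.get_image('side')[60:260,230:430]; cv2.imwrite('pics/d1.png',cv2.resize(b,None,fx=3,fy=3,interpolation=cv2.INTER_CUBIC))
print(cast('top',[(455,170)],.1),cast('top',[(463,188)],.06))
E
```

```text
eef_pos: [0.511, -0.2278, 0.3011]
contact_force: [-0.4, -0.7, -0.8]
opening: 0.0002
shift cm [-13.87  -0.56  -0.22] t 17.125
yaw 168.9 j7 81.4 pos [ 0.511  -0.2278  0.3011] tilt [ 0.024  -0.0054 -0.9997]
turn rad 0.009
[[ 0.71438428 -0.28736643  0.1       ]] [[ 0.68292186 -0.31415146  0.06      ]]
```

View pics/d1.png

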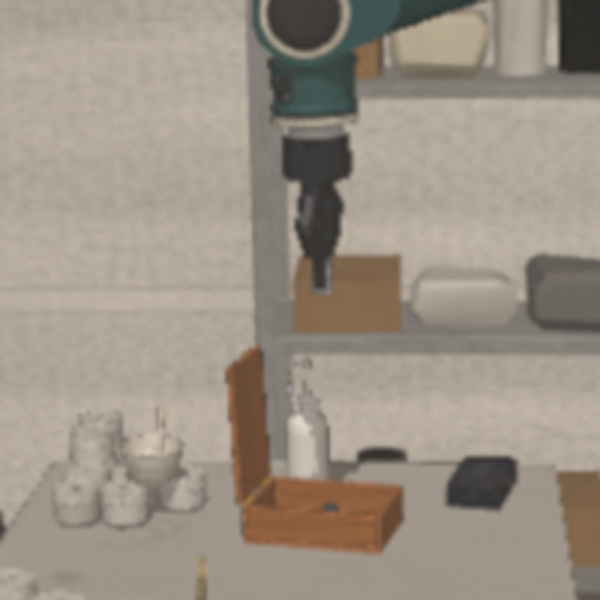

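Knob visible in the case at (330,507); the lid is still upright and the mortar's spoon reaches only about two thirds of lid height. Moving behind the lid.

```bash
python3 -m creep '[[-4.5,-0.2,0,0,255],[-4.5,-0.2,0,0,255],[-4.5,-0.2,0,0,255],[0,0,0,0,255],[0,0,0,0,255]]'|egrep 'pos|force|open'
python3 to.py .646 -.260 .197 168.4
python3 - <<'E'
from h import *
b=cams.get_image('side')[60:260,230:430]; cv2.imwrite('pics/d2.png',cv2.resize(b,None,fx=3,fy=3,interpolation=cv2.INTER_CUBIC))
E
```

```text
eef_pos: [0.6447, -0.2614, 0.2978]
contact_force: [-0.3, -0.8, -0.9]
opening: -0.0001
shift cm [-0.35  0.25 10.08] t 17.8
yaw 167.67 j7 77.3 pos [ 0.6447 -0.2614  0.2978] tilt [ 0.0255 -0.0086 -0.9996]
turn rad -0.013
```

View pics/d2.png

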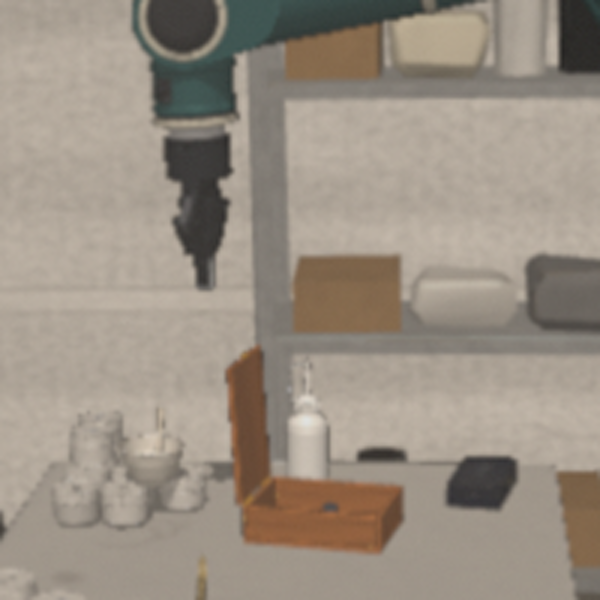

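```bash
python3 -m creep '[[0,0,3,0,255],[0,0.1,3,0,255],[0,0.1,3,0,255],[0,0,1,0,255],[0,0,0,0,255]]'|egrep 'pos|force|open'
python3 to.py .6106 -.2524 .2 168.4
python3 - <<'E'
from h import *
b=cams.get_image('side')[60:260,230:430]; cv2.imwrite('pics/d3.png',cv2.resize(b,None,fx=3,fy=3,interpolation=cv2.INTER_CUBIC))
E
```

```text
eef_pos: [0.6395, -0.2612, 0.1994]
contact_force: [0.1, 0.4, 0.1]
opening: -0.0002
shift cm [3.01 0.22 0.  ] t 18.475
yaw 167.3 j7 74.2 pos [ 0.6395 -0.2612  0.1994] tilt [ 0.0219 -0.0123 -0.9997]
turn rad -0.019
```

View pics/d3.png

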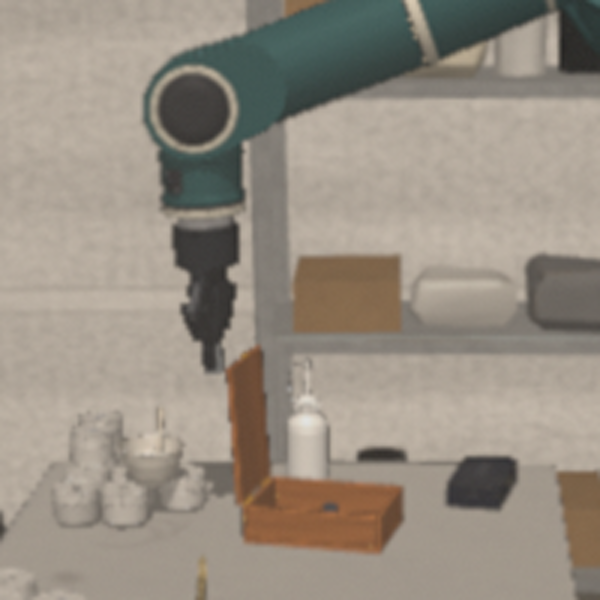

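```bash
python3 -m creep '[[0.8,0.05,0,-0.01,255],[0.8,0.05,0,0,255],[0.8,0.05,0,0,255],[0.8,0.05,0,0,255],[0.8,0,0,0,255]]'|egrep 'pos|force'
python3 -m creep '[[1,0,0.1,0,255],[1,0,0.1,0,255],[1,0,0.2,0,255],[1,0,0.2,0,255]]'|egrep 'pos|force'
python3 to.py .541 -.238 .188 168.4
```

```text
eef_pos: [0.5994, -0.2503, 0.2037]
contact_force: [1.1, -1.2, -0.0]
eef_pos: [0.5574, -0.2413, 0.198]
contact_force: [1.4, -0.5, 0.1]
shift cm [ 1.65 -0.01  1.03] t 19.65
yaw 167.87 j7 74.2 pos [ 0.5574 -0.2413  0.198 ] tilt [ 0.0174 -0.0132 -0.9998]
turn rad -0.009
```

```bash
python3 -m creep '[[0.8,0,0.5,0,255],[0.8,0,0.5,0,255],[0,0,0,0,255]]'|egrep 'pos|force'
python3 to.py .512 -.232 .168 168.4
python3 - <<'E'
from h import *
b=cams.get_image('side')[60:260,230:430]; cv2.imwrite('pics/d4.png',cv2.resize(b,None,fx=3,fy=3,interpolation=cv2.INTER_CUBIC))
E
```

```text
eef_pos: [0.5396, -0.2378, 0.1875]
contact_force: [0.1, -0.2, 0.6]
shift cm [2.78 0.02 2.  ] t 20.025
yaw 167.86 j7 74.0 pos [ 0.5396 -0.2378  0.1875] tilt [ 0.0181 -0.0136 -0.9997]
turn rad -0.009
```

View pics/d4.png

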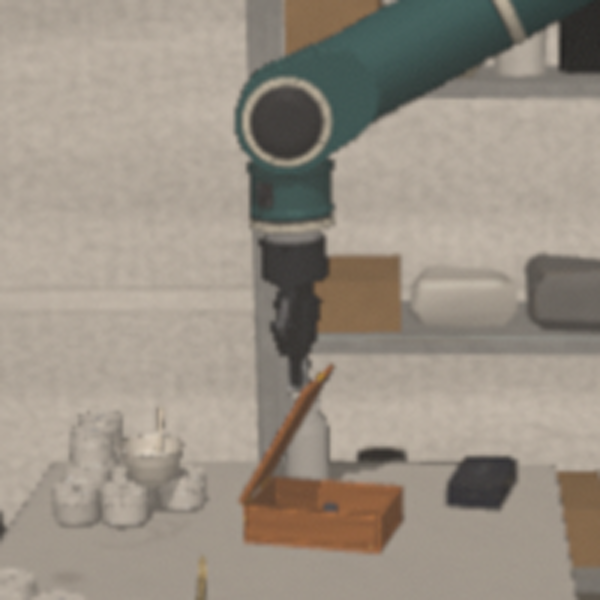

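Lid at about 55°, pushed by the tip at (300,380). Following the arc down.

```bash
python3 -m creep '[[0.9,0,0.6,-0.01,255],[0.9,0,0.7,0,255],[0.9,0,0.8,0,255],[0.8,0,0.9,0,255],[0.8,0,1.0,0,255],[0.6,0,1.0,0,255]]'|egrep 'pos|force'
python3 to.py .472 -.224 .107 168.4
```

```text
eef_pos: [0.488, -0.2276, 0.1354]
contact_force: [0.6, -0.3, 0.4]
shift cm [1.59 0.07 2.87] t 20.825
yaw 168.49 j7 72.6 pos [ 0.488  -0.2276  0.1354] tilt [ 0.0174 -0.0129 -0.9998]
turn rad 0.002
```

```bash
python3 -m creep '[[0.5,0,1.0,0,255],[0.4,0,1.0,0,255],[0.3,0,1.0,0,255]]'|egrep 'pos|force'
python3 to.py .469 -.224 .071 168.4
python3 - <<'E'
from h import *
b=cams.get_image('side')[60:260,230:430]; cv2.imwrite('pics/d5.png',cv2.resize(b,None,fx=3,fy=3,interpolation=cv2.INTER_CUBIC))
E
```

```text
eef_pos: [0.4746, -0.2253, 0.1033]
contact_force: [-0.8, 1.0, 1.8]
shift cm [0.51 0.06 3.24] t 21.2
yaw 168.48 j7 70.7 pos [ 0.4746 -0.2253  0.1033] tilt [ 0.0178 -0.0128 -0.9998]
turn rad 0.001
```

View pics/d5.png

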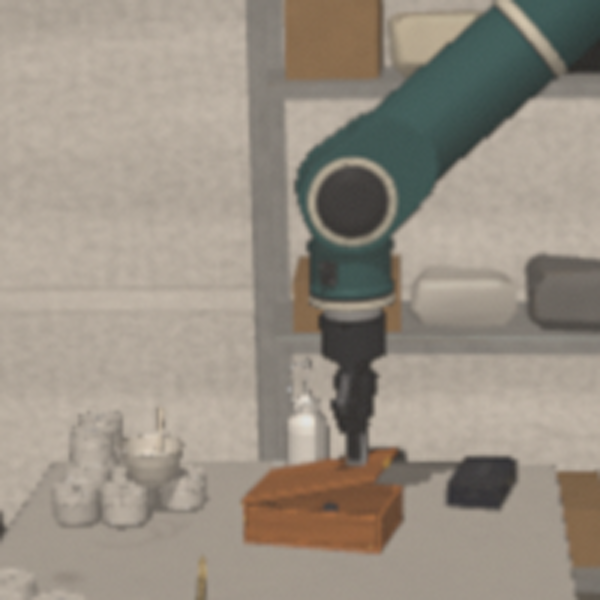

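```bash
python3 -m creep '[[0.2,0,1.0,0,255],[0.2,0,0.9,0,255],[0.1,0,0.7,0,255],[0,0,0.3,0,255],[0,0,0,0,255]]'|egrep 'pos|force'
python3 -m creep '[[0,0,0.3,0,255],[0,0,0,0,255]]'|egrep 'pos|force'
```

```text
eef_pos: [0.4683, -0.2243, 0.0715]
contact_force: [-4.3, 1.1, 11.0]
eef_pos: [0.4684, -0.2243, 0.0714]
contact_force: [-9.1, 2.5, 16.1]
```

```bash
python3 -m creep '[[0,0,0.4,0,255],[0,0,0.2,0,255]]'|egrep 'pos|force'
python3 -m creep '[[0,0,-0.5,0,255],[0,0,-2,0,255],[0,0,-5,0,255],[0,0,-5,0,255],[0,0,-5,0,255],[0,4,-4,0,255],[0,4,0,0,255],[3,4,0,0,255],[3,4,0,0,255],[3,4,0,0,255],[3,4,0,0,255],[0,0,0,0,255]]'|egrep 'time|pos|force'
python3 - <<'E'
from h import *
a=cams.get_image('side');cv2.imwrite('pics/e.png',cv2.resize(a[170:310,230:440],None,fx=3.8,fy=3.8,interpolation=cv2.INTER_CUBIC))
cv2.imwrite('pics/et.png',cams.get_image('top'))
E
```

```text
eef_pos: [0.4686, -0.2242, 0.0704]
contact_force: [-26.5, 6.7, 67.7]
time_s: 23.88
eef_pos: [0.4021, 0.0504, 0.298]
contact_force: [0.6, -0.1, 0.3]
```

View pics/e.png

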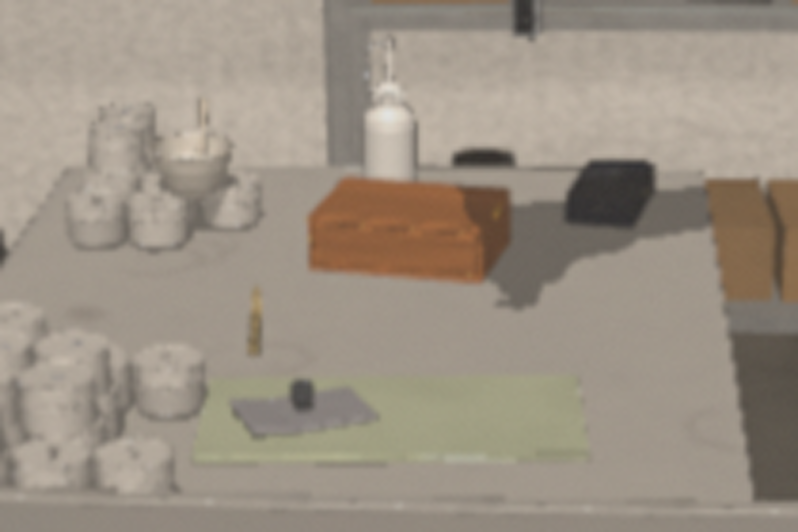

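View pics/et.png

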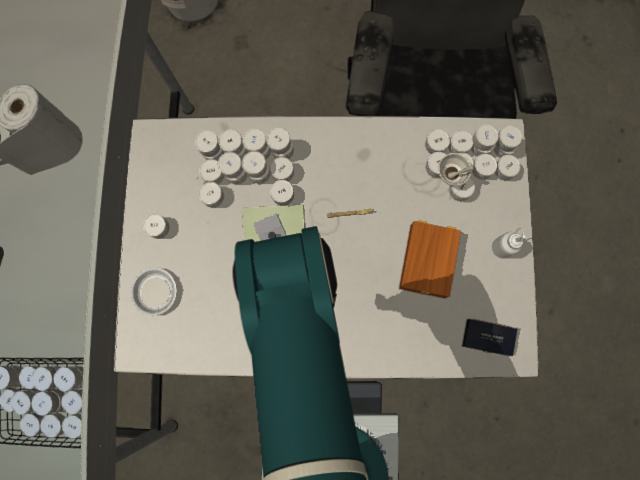

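The lid is shut flush at (410,210), the warped plate is level on the glass with its knob at (302,393), and the bystanders are unmoved. I'm handing in.

```bash
python3 -m creep '[[0,0,0,0,255],[0,0,0,0,255]]'|egrep 'time|force'
python3 -c "
from plant import ticket; print(ticket.close_job())"
```

```text
time_s: 24.22
contact_force: [0.3, -0.0, 0.1]
the job is handed in; nothing more can be done
None
```

I handed the job in at 24.2 s. The warped plate was rocked and is back on the glass, and the flat plate is in the closed case. The hand-in reports no verdict.

- **Finding the warped plate:** I pressed the far plate on its +x end, as I measured its axis. The finger met it about 5 mm high, and it tipped at 2–3 N until that end reached the glass. I then pressed on to 16 N. After release it fell back level. That left the near plate as the flat one, so I did not press it.
- **Placing the flat plate:** I lifted it by its knob, turned it to the case's direction and lowered it to the floor. It touched down at the expected height and I let go with the lid still upright. The knob was later visible inside the case.
- **Closing the lid:** I pushed it over from behind and then down until it stopped, with the fingertips at the height of a closed lid. My last press was harder than it needed to be, at about 73 N, against the 120 N wrist limit.

**Last checks:** In the final pictures the lid is shut flush, the warped plate looks level on the glass, and the bystanders look unmoved. The robot touches nothing, with force readings near zero. Under the closed lid I could not see the flat plate again.

One reading disagreed: the grip on the knob showed an opening of 15 mm, not the 18 mm of the head. The plate still held level throughout. The tool also picked up a tilt of about 0.03 rad while turning; it was within tolerance and I did not correct it.

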